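# Slide the blank under the cutter guard to the stop

## Robot

A 7-joint arm with a two-finger parallel gripper is mounted at the origin on the work surface. World frame = base frame: x ahead of the robot, y to its left, z up, the work surface at z = 0. Lengths are in m, angles in rad, forces in N, time in s.
With the tool pointing down it reaches from about 0.35 to 0.9 m from the base axis. Payload 8.1 kg.
Tool frame: the origin (TCP) lies at the very end of the fingers, on their centre line; the grasp point (between the pads) lies 19 mm behind it (grip_point_offset is the distance from the TCP to the grasp point, in m); z points along the fingers, x is the direction in which the jaws open and shut, and the axes are right-handed (so a half turn about z gives the same grasp; the last joint's range is limited). The gripper opens to 92 mm and grips with 3 to 60 N. Pads are 19 mm wide; open, the fingers measure 130 mm over their backs; the gripper's body (75 mm by 190 mm) begins 47 mm behind the grasp point.
Start: joints at [-1.225, 0.434, 0.025, 1.573, -0.012, 1.134, -0.075], TCP at [0.271, 0.563, 0.227] pointing down, gripper open.
Joint ranges: [-2.62, 2.62], [-0.44, 2.09], [-1.27, 1.32], [0.08, 2.57], [-1.32, 4.46], [0.12, 2], [-2.74, 2.74]. Speed limits (rad/s): [2.22, 2.22, 3.01, 3.01, 3.14, 3.14, 3.14].

## Interface

Orientations are given as a rotation vector (axis times angle).
In Python, from cell import observe, get_image, camera_model, sign_off, grip_point_offset gives the robot as it stands.
- The arm moves only by the tool play_rows, never from a script. Its argument "rows" is a list of rows, each a list of 7 numbers: the shift along the tool's x, y, z as a fraction of full scale, then the turn, a rotation vector about the tool's x, y, z as a fraction of full scale, then the closure, from -1 (fully open) to 1 (shut). A call has 1 to 5 rows; each row shifts and turns the pose as measured when the row begins, along the tool's axes as they then stand; what a row does not reach is not made up. Full scale, the value 1, is 0.15 m for a shift and 0.5 rad for a turn. A row lasts 1/10 s, in which the tool goes at most 50 mm and 8.59 degrees, less where a joint would pass 70% of its speed; a pose out of reach is approached as far as the arm can. A call with a number of a shift or a turn outside -1 to 1 is refused whole. A call with a gripper value outside its range is refused whole. The fingers move at their own pace and stop on an object; "force" is the grip in N (left out, the last holds). Time passes only in rows, so rows that do not move let the fingers close. It gives the time, the measured TCP pose, the force and the opening at its end, in the units of the state.
- observe(): the state, without advancing time (a new reading comes with each control period).
- get_image(name): name is "scene" or "top" or "wrist"; returns the picture (400x640x3 uint8, blue, green, red); there is no depth.
- camera_model(name): a dict with "K" (3x3 intrinsics, pixels), "R" (3x3) and "t" (3): a world point X has camera coordinates R X + t. Camera axes: x right, y down, z forward; pixel columns grow to the right and rows downward; lengths in m; the calibration is good to about 2 mm. The wrist camera is an equidistant fisheye: a pixel r from the principal point sees the ray r / f radians off the axis. A picture is of the moment at which its call begins: read the wrist's pose just before it. camera_model takes no time and is no camera call; for the wrist camera it gives the pose at the moment of the call.
- sign_off(): hands the job in, once; it reports no verdict.
The state is a dict: "clock": time; "joints": joint angles; "dq": joint speeds; "joint_efforts": joint torques, N m; "position": TCP position; "ee_rot": TCP orientation; "force": force on the tool from outside, world axes, zero at the start; "ft_torque": the same for the moment, N m; "width": opening from 0.0 (shut) to 1.0 (fully open).
Only numpy, scipy, OpenCV 4.12 (cv2) and the standard library are available. Lean on these libraries where they do the work, as an engineer would, in place of code of your own. Each camera call takes 0.05 s, during which the arm holds its last target.

## Task

The router is off: set the maple blank in place for its stopped cut using only pushes of the fingers, never gripping or lifting it. First push the blank flat against the black fence while it is still short of the clear guard, then slide it along the fence, close against it all the way and flat on the table, under the guard until its end meets the blue stop. Leave the guard down and untouched and the other things where they lie.

Things in the scene. Friction and masses are not known exactly. Their poses are not given: they have to be found in the camera images.
- station: Router fence: black face, aluminium behind, up to 0.1 rad out of square. Origin on the face towards the robot, at table level, at the cutter. Own +x: square to the face, away from the robot (the face is x = 0, all of the fence x > 0). Own +y: along the face in feed direction, to the robot's left. Face 48 mm high, y -380 to +320 mm, 32 mm gap at y = 0. Dust hood behind, 56 mm high, to x = 190 mm
- guard (a joint): Clear cutter guard with red front edge, 90 g, hinged along the top of the fence face: 0 = down as found, grows in rad as its front is lifted. Down it bridges the table over station x -88 to 0, y -45 to +45 mm; underside 22 mm above the table, panel 5 mm thick, red edge to 31 mm, upright back and hinge at the fence to 58 mm above the table
- guard_mouth (a point): Middle of the infeed edge of the guard's underside: station frame x = -50 mm, y = -45 mm, 22 mm above the table.
- stop: Blue stop block, fixed rigidly on the fence 65 to 95 mm past the cutter. Origin: where its stop face (towards the guard) meets the fence face, at table level; axes parallel to the station's; the stop face is its y = 0 plane. Leg stands 46 mm out in front of the fence, 22 mm thick, from 2 to 56 mm above the table; black knob above the fence to 77 mm
- blank: Workpiece: pale maple board, 100 (own x) by 180 (own y) by 18 mm thick, 0.18 to 0.29 kg, pencil lines on top, flat on the table on the infeed side (robot's right), in front of the fence, up to 0.3 rad out of line with it. Origin: centre of underside. Own +x side goes against the fence; own +y end leads under the guard and meets the stop
- blank_lead (a point): Corner of the blank's fence side and leading end, at mid thickness: blank frame (50, 90, 9) mm.
- blank_trail (a point): Corner of the blank's fence side and trailing end, at mid thickness: blank frame (50, -90, 9) mm.
- template: Bystander: black routing template with a notch, about 110 by 160 mm, 6 mm thick, lying in front of the stop. Origin: underside.
- setup_bar: Bystander: square brass setup bar 12.7 by 120 by 12.7 mm, long along own y, lying by the outfeed fence. Origin: centre of underside.
- push_block: Bystander: yellow push block 85 by 200 mm with a black handle along own y, 86 mm high. Origin: centre of underside.
- offcut: Bystander: wood offcut 60 by 45 by 32 mm, past the infeed end of the fence. Origin: centre of underside.
- wax_tin: Bystander: round tin, 68 mm across, 30 mm high. Origin: centre of underside.
Things that resemble listed ones, but are neither listed nor needed, are in the scene too. There is more than one size of the blank; the one meant has the size given above. Of the things shaped like the stop, the blue one is meant.

How it is judged:
By the outcome, as a careful person would: the job done as asked, in the order asked, and still so for the second after the job is handed in, with the robot touching nothing.
It also fails if it takes over 54 s, if anything falls off the work surface, if the arm or the gripper's body presses on something with over 40 N, if the wrist force passes 120 N, or if a joint passes its speed limit or range.

## Working session

There is one attempt and no reset: what is moved stays moved. The work goes in short steps, Python scripts to look and compute and a tool call to move; the robot and the scene stay as the last step left them, time stands still between calls to the robot, and variables do not carry over. Pictures are saved under pics/ and viewed, and the job is handed in when it is done.

Besides the shell and the picture viewer there is one more tool, called after "Emit:" by a JSON object that holds its "name" and its "arguments", one argument or row to a line. play_rows: Moves the arm, as the interface text tells. Its arguments: {"type":"object","properties":{"rows":{"type":"array","items":{"type":"array","items":{"type":"number"}}},"force":{"type":"number"}},"required":["rows"]}

```bash
ls; mkdir -p pics; python3 - <<'E'
from cell import *
import cv2
print(observe()); 
for n in ("scene","top","wrist"):
    cv2.imwrite(f"pics/{n}0.png",get_image(n)); m=camera_model(n); print(n,m)
print(grip_point_offset)
E
```

```text
pics
{'clock': 0.0, 'joints': array([-1.2246148 ,  0.43525135,  0.02501806,  1.57410166, -0.01154684,
        1.13401575, -0.07512501]), 'dq': array([ 1.96919151e-03,  6.79558866e-04,  8.86928628e-05, -4.39788918e-04,
       -1.28056326e-03, -1.48021530e-03, -1.22653701e-03]), 'joint_efforts': array([ 5.58481815e-05, -6.67842937e+01,  9.84726660e-01, -3.14465868e+01,
       -6.06392696e-02,  4.28353669e-02,  2.00233872e-04]), 'position': array([0.27103404, 0.56259705, 0.22592614]), 'ee_rot': array([ 2.65925871e+00,  1.67074530e+00, -1.97282974e-03]), 'force': array([ 0.52416624, -0.62015801,  0.33190721]), 'ft_torque': array([-0.00212758, -0.04383446, -0.0113504 ]), 'width': 1.0020613798209428}
scene {'K': array([[485.26704426,   0.        , 316.12022721],
       [  0.        , 485.26704426, 203.26545217],
       [  0.        ,   0.        ,   1.        ]]), 'R': array([[-0.3687709 ,  0.92950447, -0.00542778],
       [ 0.72248261,  0.28295347, -0.63083771],
       [-0.58483066, -0.23655607, -0.77589582]]), 't': array([ 0.12767359, -0.32648486,  1.75829338])}
top {'K': array([[455.82010917,   0.        , 317.48418063],
       [  0.        , 455.82010917, 200.46012362],
       [  0.        ,   0.        ,   1.        ]]), 'R': array([[-4.65432007e-03, -9.99989100e-01, -3.70710381e-04],
       [-9.97387240e-01,  4.66893466e-03, -7.20894910e-02],
       [ 7.20904361e-02,  3.42142387e-05, -9.97398099e-01]]), 't': array([0.0491716 , 0.51119315, 1.57765062])}
wrist {'K': array([[309.70691629,   0.        , 322.84895721],
       [  0.        , 309.70691629, 199.54313374],
       [  0.        ,   0.        ,   1.        ]]), 'R': array([[ 4.34688636e-01,  9.00580744e-01, -3.36439474e-04],
       [ 8.71319215e-01, -4.20470286e-01,  2.52997163e-01],
       [ 2.27702911e-01, -1.10268138e-01, -9.67466962e-01]]), 't': array([-0.62368551, -0.03160012,  0.38809284])}
0.0188
```

View pics/top0.png

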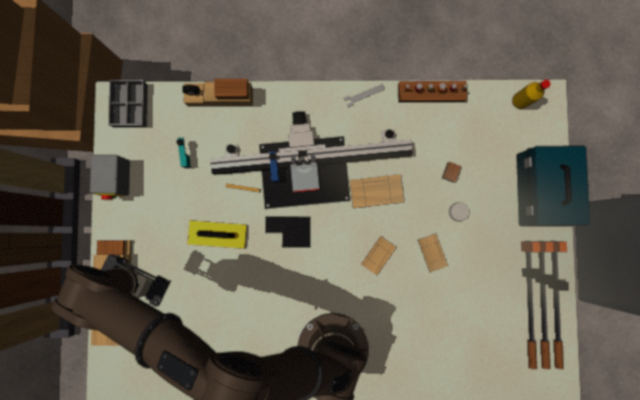

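View pics/scene0.png

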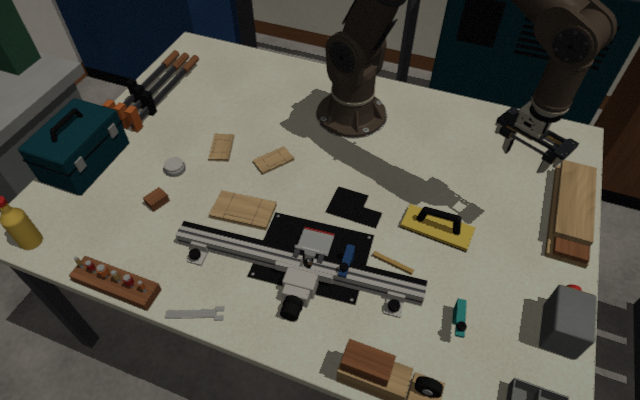

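View pics/wrist0.png

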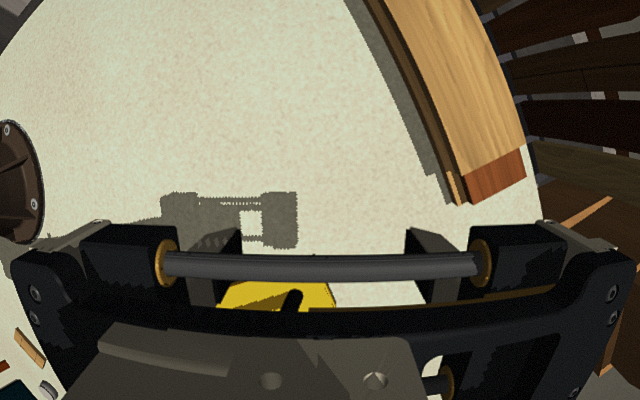

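The top view shows the fence from about (212,165) to (413,148), the blank at about (377,191), the guard at about (305,177) and the blue stop at about (274,167). The smaller boards at (379,254) and (432,252) are decoys. I'll enlarge this area.

```bash
python3 - <<'E'
import cv2
t=cv2.imread("pics/top0.png"); c=t[130:220,250:420]; cv2.imwrite("pics/topc.png",cv2.resize(c,None,fx=4.7,fy=4.7,interpolation=cv2.INTER_CUBIC))
t=cv2.imread("pics/scene0.png"); c=t[180:310,170:370]; cv2.imwrite("pics/scenec.png",cv2.resize(c,None,fx=4,fy=4,interpolation=cv2.INTER_CUBIC))
E
```

```text
(no output)
```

View pics/topc.png

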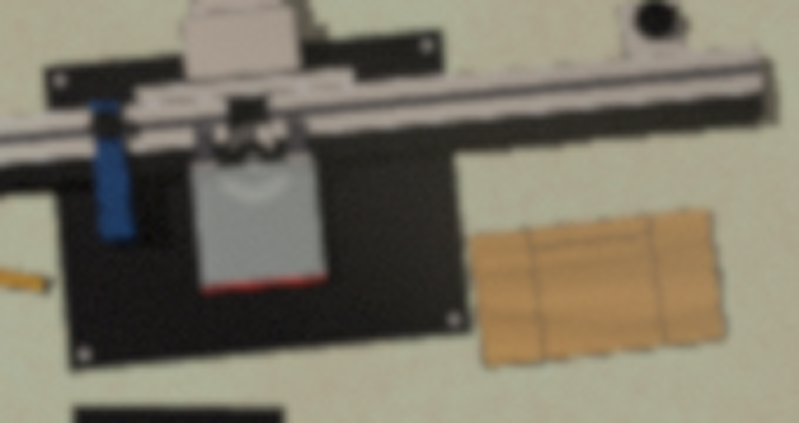

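View pics/scenec.png

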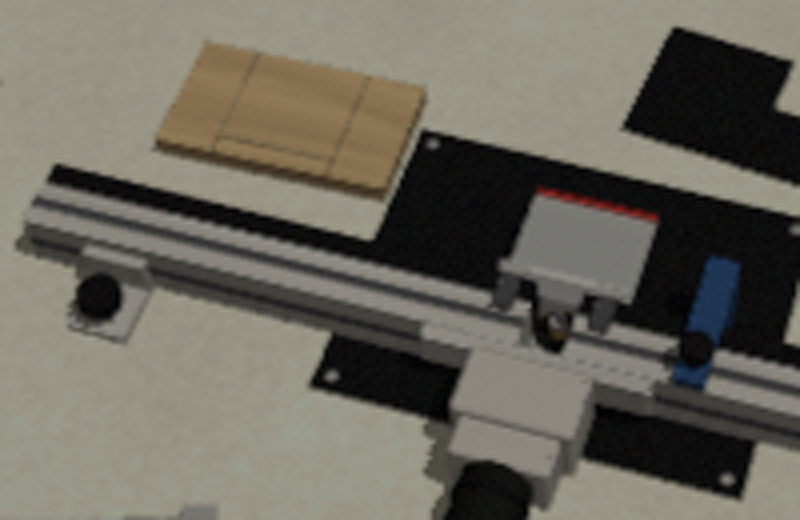

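```bash
cat > h.py <<'E'
import numpy as np
from cell import *
def ray(n,u,v,z,m=None):
    m=m or camera_model(n); K,R,t=m["K"],np.array(m["R"]),np.array(m["t"])
    d=np.linalg.inv(K)@[u,v,1]
    if n=="wrist":
        r=np.hypot(d[0],d[1]); d=np.array([d[0]/r*np.sin(r),d[1]/r*np.sin(r),np.cos(r)])
    c=-R.T@t; d=R.T@d
    return c+d*(z-c[2])/d[2]
def proj(n,X,m=None):
    m=m or camera_model(n); p=m["R"]@np.array(X)+m["t"]; 
    if n=="wrist":
        a=np.arctan2(np.hypot(p[0],p[1]),p[2]); q=p[:2]/np.hypot(p[0],p[1])*a; p=np.array([q[0],q[1],1])
    else: p=p/p[2]
    return (m["K"]@p)[:2]
E
cat > m1.py <<'E'
from h import *
np.set_printoptions(precision=4,suppress=True)
T=lambda a,z:ray("top",a[0]/4.7+250-.4,a[1]/4.7+130-.4,z)[:2]
S=lambda a,z:ray("scene",a[0]/4+170-.4,a[1]/4+180-.4,z)[:2]
print("blank top cam", *[T(p,.018) for p in [(470,235),(710,209),(725,338),(485,366)]])
print("blank scene cam", *[S(p,.018) for p in [(383,190),(157,145),(206,42),(426,90)]])
print("fence base", T((455,152),0),T((775,123),0), "face top",T((330,130),.048),T((755,94),.048))
print("face top scene",S((56,166),.048),S((370,243),.048))
print("guard red", T((200,292),.031),T((328,277),.031),S((537,188),.031),S((657,216),.031))
print("stop leg low", T((106,240),.056),T((133,238),.056))
print("stop scene top", S((712,258),.056),S((740,263),.056))
E
python3 m1.py
```

```text
blank top cam [ 0.5844 -0.0664] [ 0.6031 -0.2462] [ 0.5063 -0.2556] [ 0.4863 -0.0766]
blank scene cam [ 0.5885 -0.063 ] [ 0.6123 -0.2373] [ 0.5098 -0.2522] [ 0.4913 -0.0731]
fence base [ 0.6499 -0.0569] [ 0.671 -0.3  ] face top [0.6591 0.038 ] [ 0.6844 -0.2754]
face top scene [ 0.6739 -0.2789] [ 0.6521 -0.0399]
guard red [0.5414 0.1348] [0.5521 0.04  ] [0.5546 0.0448] [0.5462 0.1339]
stop leg low [0.5775 0.2019] [0.5789 0.1822]
stop scene top [0.5825 0.1869] [0.5794 0.2061]
```

Both cameras agree to about 5 mm. The fence is turned by about 0.087 rad and the blank is nearly in line with it. I'll write a row calculator, then move over the blank for a closer look.

```bash
cat >> h.py <<'E'
from scipy.spatial.transform import Rotation as Ro
def pose():
    o=observe(); R=Ro.from_rotvec(o["ee_rot"]).as_matrix(); return o,np.array(o["position"]),R,np.arctan2(R[1,0],R[0,0])
def plan(x,y,z,yaw,n=None,step=.045):
    o,p,R,a=pose(); t=np.array([x,y,z])
    dy=yaw-a
    if n is None: n=int(np.ceil(max(np.linalg.norm(t-p)/step,abs(dy)/.14,1)))
    print("from",p.round(4),"yaw",round(a,4),"n",n,"tilt",R[:,2].round(3))
    for i in range(n):
        b=a+dy*i/n; w=(t-p)/n
        c,s=np.cos(b),np.sin(b)
        print([round(float(v),3) for v in ((c*w[0]+s*w[1])/.15,(s*w[0]-c*w[1])/.15,-w[2]/.15,0,0,-dy/n/.5,-1)])
E
python3 -c "
from h import *
plan(.42,-.15,.25,-1.48)"
```

```text
from [0.2711 0.5627 0.2261] yaw 1.1219 n 19 tilt [-0.    -0.001 -1.   ]
[-0.203, 0.156, -0.008, 0.0, 0.0, 0.274, -1.0]
[-0.179, 0.182, -0.008, 0.0, 0.0, 0.274, -1.0]
[-0.153, 0.205, -0.008, 0.0, 0.0, 0.274, -1.0]
[-0.124, 0.224, -0.008, 0.0, 0.0, 0.274, -1.0]
[-0.092, 0.238, -0.008, 0.0, 0.0, 0.274, -1.0]
[-0.059, 0.249, -0.008, 0.0, 0.0, 0.274, -1.0]
[-0.024, 0.254, -0.008, 0.0, 0.0, 0.274, -1.0]
[0.011, 0.255, -0.008, 0.0, 0.0, 0.274, -1.0]
[0.046, 0.251, -0.008, 0.0, 0.0, 0.274, -1.0]
[0.08, 0.243, -0.008, 0.0, 0.0, 0.274, -1.0]
[0.112, 0.23, -0.008, 0.0, 0.0, 0.274, -1.0]
[0.142, 0.212, -0.008, 0.0, 0.0, 0.274, -1.0]
[0.17, 0.191, -0.008, 0.0, 0.0, 0.274, -1.0]
[0.194, 0.166, -0.008, 0.0, 0.0, 0.274, -1.0]
[0.215, 0.138, -0.008, 0.0, 0.0, 0.274, -1.0]
[0.232, 0.107, -0.008, 0.0, 0.0, 0.274, -1.0]
[0.244, 0.074, -0.008, 0.0, 0.0, 0.274, -1.0]
[0.252, 0.04, -0.008, 0.0, 0.0, 0.274, -1.0]
[0.255, 0.006, -0.008, 0.0, 0.0, 0.274, -1.0]
```

Emit:
{"name": "play_rows", "arguments": {
  "rows": [
    [-0.2,0.16,-0.01,0,0,0.27,-1],
    [-0.18,0.18,-0.01,0,0,0.27,-1],
    [-0.15,0.2,-0.01,0,0,0.27,-1],
    [-0.12,0.22,-0.01,0,0,0.27,-1],
    [-0.09,0.24,-0.01,0,0,0.27,-1]
  ]
}}

```text
clock: 0.65
position: [0.3084, 0.3749, 0.231]
ee_rot: [3.068, 0.672, -0.006]
force: [1.2, 0.5, 0.4]
width: 1.0
```

Emit:
{"name": "play_rows", "arguments": {
  "rows": [
    [-0.06,0.25,-0.01,0,0,0.27,-1],
    [-0.02,0.25,-0.01,0,0,0.27,-1],
    [0.01,0.25,-0.01,0,0,0.27,-1],
    [0.05,0.25,-0.01,0,0,0.27,-1],
    [0.08,0.24,-0.01,0,0,0.27,-1]
  ]
}}

```text
clock: 1.15
position: [0.3458, 0.1804, 0.2384]
ee_rot: [3.111, -0.426, -0.007]
force: [0.4, -0.8, 0.8]
width: 1.001
```

Emit:
{"name": "play_rows", "arguments": {
  "rows": [
    [0.11,0.23,-0.01,0,0,0.27,-1],
    [0.14,0.21,-0.01,0,0,0.27,-1],
    [0.17,0.19,-0.01,0,0,0.27,-1],
    [0.19,0.17,-0.01,0,0,0.27,-1],
    [0.21,0.14,-0.01,0,0,0.27,-1]
  ]
}}

```text
clock: 1.65
position: [0.3763, -0.0155, 0.2463]
ee_rot: [2.774, -1.471, -0.006]
force: [0.8, -0.1, -0.2]
width: 0.998
```

```bash
python3 -c "
from h import *
plan(.42,-.15,.25,-1.48); print(observe()['clock'],observe()['joints'])"
```

```text
from [ 0.3763 -0.0155  0.2463] yaw -0.9753 n 4 tilt [-0.004  0.001 -1.   ]
[0.226, 0.065, -0.006, 0.0, 0.0, 0.252, -1.0]
[0.233, 0.036, -0.006, 0.0, 0.0, 0.252, -1.0]
[0.236, 0.007, -0.006, 0.0, 0.0, 0.252, -1.0]
[0.235, -0.023, -0.006, 0.0, 0.0, 0.252, -1.0]
1.65 [-0.73880244 -0.04221163  0.63546001  2.12369968  0.0272856   1.05584922
 -1.0925971 ]
```

Emit:
{"name": "play_rows", "arguments": {
  "rows": [
    [0.23,0.07,0,0,0,0.25,-1],
    [0.23,0.04,0,0,0,0.25,-1],
    [0.24,0.01,0,0,0,0.25,-1],
    [0.23,-0.02,0,0,0,0.25,-1],
    [0,0,0,0,0,0,-1]
  ]
}}

```text
clock: 2.15
position: [0.4174, -0.1619, 0.247]
ee_rot: [-2.291, 2.149, 0.001]
force: [0.3, -0.1, -0.0]
width: 1.002
```

```bash
python3 - <<'E'
from h import *
import cv2,pickle
print(observe()); m=camera_model("wrist"); pickle.dump(m,open("w1.pkl","wb"))
cv2.imwrite("pics/w1.png",get_image("wrist"));print(-m["R"].T@m["t"], m["R"][2])
E
```

```text
{'clock': 2.15, 'joints': array([-0.50583504,  0.13167101,  0.86742464,  1.99899357, -0.11586311,
        1.0602961 , -1.09268748]), 'dq': array([-0.01630107, -0.0223703 , -0.05341822,  0.0339824 ,  0.00646615,
        0.01411034,  0.00098871]), 'joint_efforts': array([  0.77309892, -27.07781911,   4.04555619, -30.87057352,
        -0.53173101,  -0.19617593,   0.03889283]), 'position': array([ 0.4173652 , -0.16186578,  0.24703343]), 'ee_rot': array([-2.29093462e+00,  2.14886299e+00,  8.43091041e-04]), 'force': array([ 0.33324672, -0.09744232, -0.03568615]), 'ft_torque': array([-0.04565567,  0.14300517,  0.03637546]), 'width': 1.0015652103790935}
[ 0.48505947 -0.1587734   0.40415514] [-0.25165025 -0.0145878  -0.9677083 ]
```

View pics/w1.png

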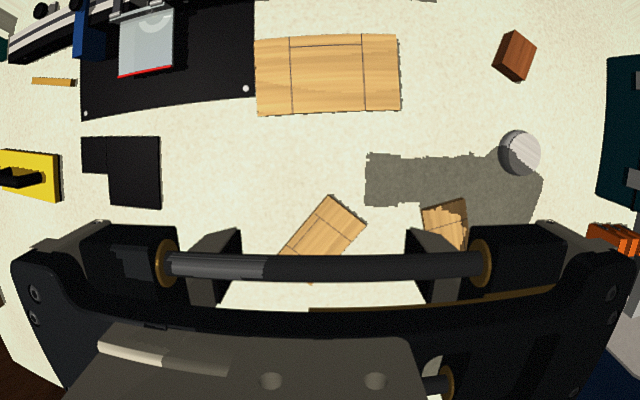

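The wrist camera looks back, and the fence is just out of its view. I'll move 0.14 m forward to see the fence, guard and stop closely.

Emit:
{"name": "play_rows", "arguments": {
  "rows": [
    [-0.2,-0.32,0,0,0,0,-1],
    [-0.2,-0.32,0,0,0,0,-1],
    [-0.2,-0.3,0,0,0,0,-1],
    [0,0,0,0,0,0,-1]
  ]
}}

```text
clock: 2.6
position: [0.5439, -0.0607, 0.2458]
ee_rot: [-2.297, 2.137, 0.011]
force: [-0.5, -0.2, 0.3]
width: 1.002
```

```bash
python3 - <<'E'
from h import *
import cv2,pickle
m=camera_model("wrist"); pickle.dump(m,open("w2.pkl","wb"))
i=get_image("wrist");cv2.imwrite("pics/w2.png",cv2.resize(i[:230],(800,288)));
cv2.imwrite("pics/w2raw.png",i)
cv2.imwrite("pics/w2a.png",cv2.resize(i[60:250,320:520],None,fx=4,fy=3.15*4/3.15*0.75,interpolation=cv2.INTER_CUBIC))
print(observe()["position"])
E
```

```text
[ 0.54158661 -0.06330426  0.24588797]
```

View pics/w2raw.png

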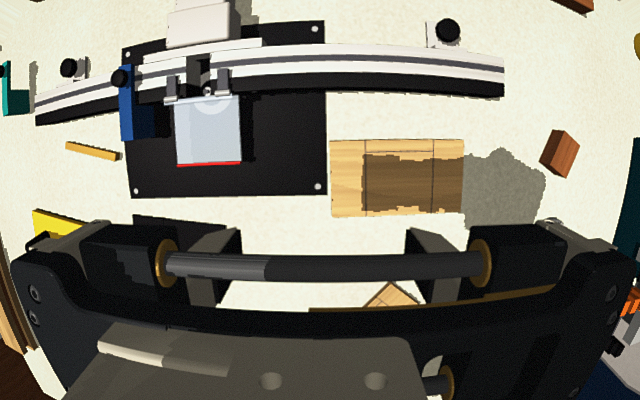

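```bash
python3 - <<'E'
import cv2
i=cv2.imread("pics/w2raw.png")
cv2.imwrite("pics/w2a.png",cv2.resize(i[60:230,310:520],None,fx=3.5,fy=3.5,interpolation=cv2.INTER_CUBIC))
cv2.imwrite("pics/w2b.png",cv2.resize(i[50:180,100:260],None,fx=4.5,fy=4.5,interpolation=cv2.INTER_CUBIC))
E
```

```text
(no output)
```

View pics/w2a.png

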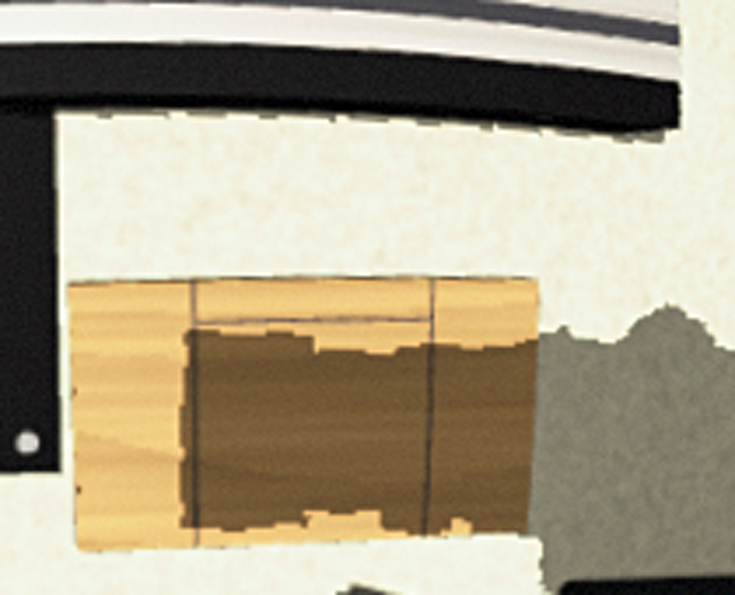

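View pics/w2b.png

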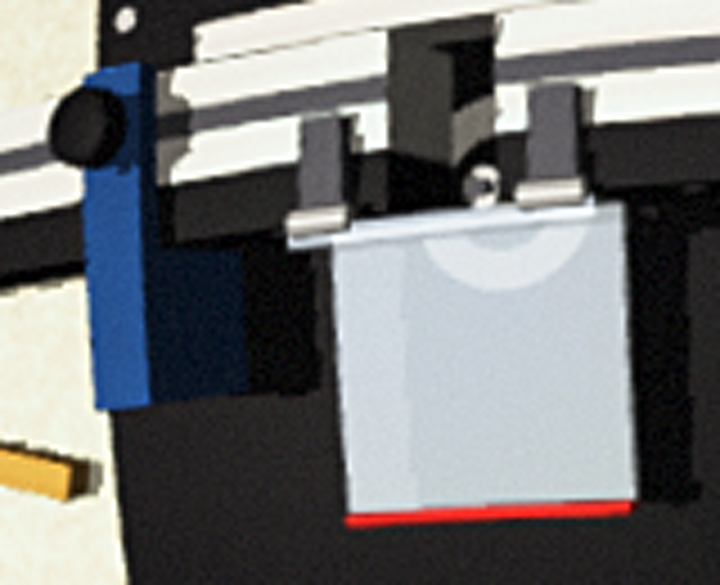

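The fence base line runs through (55,108), (400,118) and (620,133) in the first crop. The blank's top corners are at (70,284), (538,279), (528,535) and (79,550). In the second crop, the stop face's top corner is at (150,405) and its bottom corner at (245,393), and the red edge runs from (347,522) to (634,508).

```bash
python3 - <<'E'
from h import *
import pickle
np.set_printoptions(precision=4,suppress=True)
m=pickle.load(open("w2.pkl","rb"))
A=lambda a,z:ray("wrist",a[0]/3.5+310-.36,a[1]/3.5+60-.36,z,m)[:2]
B=lambda a,z:ray("wrist",a[0]/4.5+100-.4,a[1]/4.5+50-.4,z,m)[:2]
f=[A(p,0) for p in [(55,108),(200,110),(400,118),(620,133)]]; print("fence",*f)
print("facetop",A((55,44),.048),A((675,80),.048))
b=[A(p,.018) for p in [(70,284),(538,279),(528,535),(79,550)]];print("blank",*b)
print("sizes",[np.linalg.norm(b[i]-b[i-1]).round(4) for i in range(4)])
print("stop",B((150,405),.056),B((245,393),.002)); print("red bottom?",B((347,522),.026),B((634,508),.026))
f=np.array(f); k,c=np.polyfit(f[:,1],f[:,0],1); print(k,c)
th=np.arctan(-k); ex=np.array([np.cos(th),np.sin(th)]); ey=np.array([-ex[1],ex[0]])
red=(B((347,522),.026)+B((634,508),.026))/2
p0=np.array([c,0]); s0=ey@red; O=p0+ey*(s0-ey@p0)
print("theta",th,"origin",O,"red x",ex@(red-O))
for n,p in [("stop",B((150,405),.056)),("stopb",B((245,393),.002))]+list(zip("abcd",b)): print(n,[ex@(p-O),ey@(p-O)])
E
```

```text
fence [ 0.6503 -0.0552] [ 0.6542 -0.1084] [ 0.6608 -0.1852] [ 0.6706 -0.2812]
facetop [ 0.6669 -0.054 ] [ 0.6877 -0.2768]
blank [ 0.5865 -0.0651] [ 0.6065 -0.2413] [ 0.5064 -0.254 ] [ 0.4886 -0.076 ]
sizes [np.float64(0.0985), np.float64(0.1774), np.float64(0.1009), np.float64(0.1789)]
stop [0.5821 0.1866] [0.5814 0.1858]
red bottom? [0.5452 0.1353] [0.5534 0.0447]
-0.09008266326545898 0.644773956053451
theta 0.08984017265759284 origin [0.636  0.0978] red x -0.08701069685605527
stop [np.float64(-0.04564960791751349), np.float64(0.09330362781038082)]
stopb [np.float64(-0.0464211712520124), np.float64(0.09253536923109958)]
a [np.float64(-0.06389018421338227), np.float64(-0.1578156582828281)]
b [np.float64(-0.05974499206991474), np.float64(-0.3351294497227956)]
c [np.float64(-0.16061406955936922), np.float64(-0.3387207999702916)]
d [np.float64(-0.16240261477004247), np.float64(-0.15982074851399394)]
```

The numbers hold together: the leg measures 46 mm, the blank about 179×100 mm, and the red edge is at x = -87 mm. That gives fence theta ≈ 0.0898, origin (0.636, 0.098) and stop at y ≈ 93 mm.

```bash
cat >> h.py <<'E'
TH=.0898; O=np.array([.636,.0978]); EX=np.array([np.cos(TH),np.sin(TH)]); EY=np.array([-EX[1],EX[0]])
def st(p): return np.array([EX@(np.array(p[:2])-O),EY@(np.array(p[:2])-O)])
def w(x,y): return O+x*EX+y*EY
def splan(x,y,z,yaw,n=None,step=.045):
    # yaw relative to the station, full rotation error handled
    o,p,R,a=pose(); q=w(x,y); t=np.array([q[0],q[1],z])
    Yw=yaw+TH; Rt=np.array([[np.cos(Yw),np.sin(Yw),0],[np.sin(Yw),-np.cos(Yw),0],[0,0,-1]])
    rv=Ro.from_matrix(R.T@Rt).as_rotvec()
    if n is None: n=int(np.ceil(max(np.linalg.norm(t-p)/step,np.linalg.norm(rv)/.14,1)))
    print("clock",o["clock"],"station",st(p).round(4),"z",p[2].round(4),"yaw_st",round(a-TH,4),"F st",np.round([EX@o["force"][:2],EY@o["force"][:2],o["force"][2]],1),"n",n)
    for i in range(n):
        Ri=R@Ro.from_rotvec(rv*i/n).as_matrix(); d=Ri.T@(t-p)/n/.15
        print([round(float(v),3) for v in (*d,*(rv/n/.5),-1)])
E
python3 - <<'E'
from h import *
import pickle
m=pickle.load(open("w1.pkl","rb"))
for p in [(330,195),(366,222),(465,198),(420,210)]: print(st(ray("wrist",*p,.012,m)),end=" ")
splan(-.200,-.248,.06,-np.pi/2)
E
```

```text
[-0.26956614 -0.24822872] [-0.30815763 -0.29591908] [-0.27844772 -0.43858357] [-0.29367393 -0.37096481] clock 2.65 station [-0.1085 -0.152 ] z 0.2459 yaw_st -1.591 F st [-0.5 -0.7  0.4] n 6
[0.11, 0.099, 0.206, 0.001, 0.002, -0.007, -1.0]
[0.11, 0.099, 0.206, 0.001, 0.002, -0.007, -1.0]
[0.109, 0.1, 0.206, 0.001, 0.002, -0.007, -1.0]
[0.108, 0.1, 0.206, 0.001, 0.002, -0.007, -1.0]
[0.108, 0.101, 0.206, 0.001, 0.002, -0.007, -1.0]
[0.107, 0.101, 0.206, 0.001, 0.002, -0.007, -1.0]
```

Emit:
{"name": "play_rows", "arguments": {
  "rows": [
    [0.11,0.13,0.2,0,0,-0.01,-1],
    [0.11,0.13,0.2,0,0,-0.01,-1],
    [0.11,0.12,0.2,0,0,-0.01,-1],
    [0.11,0.11,0.2,0,0,0,-1],
    [0.11,0.1,0.2,0,0,0,-1]
  ]
}}

```text
clock: 3.15
position: [0.4583, -0.1482, 0.0939]
ee_rot: [-2.325, 2.101, 0.007]
force: [1.7, 0.8, -0.1]
width: 1.001
```

```bash
python3 -c "
from h import *
splan(-.2,-.248,.008,-np.pi/2,n=3)"
```

```text
clock 3.15 station [-0.199  -0.2291] z 0.0939 yaw_st -1.5594 F st [ 1.8  0.7 -0.1] n 3
[0.044, 0.003, 0.191, -0.002, 0.006, 0.008, -1.0]
[0.043, 0.003, 0.191, -0.002, 0.006, 0.008, -1.0]
[0.043, 0.003, 0.191, -0.002, 0.006, 0.008, -1.0]
```

Emit:
{"name": "play_rows", "arguments": {
  "rows": [
    [0.05,0,0.17,0,0,0.01,-1],
    [0.05,0,0.15,0,0,0.01,-1],
    [0,0,0,0,0,0,-1]
  ]
}}

```text
clock: 3.45
position: [0.4519, -0.1633, 0.0423]
ee_rot: [-2.314, 2.117, 0.018]
force: [-0.2, 0.4, 0.3]
width: 1.0
```

```bash
python3 -c "
from h import *
splan(-.2,-.248,.008,-np.pi/2,n=3)"
```

```text
clock 3.45 station [-0.2067 -0.2435] z 0.0423 yaw_st -1.572 F st [-0.2  0.4  0.3] n 3
[0.011, -0.015, 0.076, 0.003, 0.008, -0.001, -1.0]
[0.011, -0.015, 0.076, 0.003, 0.008, -0.001, -1.0]
[0.01, -0.015, 0.076, 0.003, 0.008, -0.001, -1.0]
```

Emit:
{"name": "play_rows", "arguments": {
  "rows": [
    [0.01,-0.01,0.08,0,0.01,0,-1],
    [0.01,-0.01,0.07,0,0.01,0,-1],
    [0.01,-0.01,0.06,0,0.01,0,-1],
    [0,0,0,0,0,0,-1]
  ]
}}

```text
clock: 3.85
position: [0.4581, -0.1654, 0.011]
ee_rot: [2.319, -2.115, 0.003]
force: [-0.4, 1.0, 0.6]
width: 0.999
```

```bash
python3 -c "
from h import *
splan(-.13,-.248,.008,-np.pi/2,step=.006)"|head -3
```

```text
clock 3.85 station [-0.2008 -0.2462] z 0.011 yaw_st -1.5683 F st [-0.3  1.   0.6] n 12
[0.001, -0.039, 0.002, 0.0, -0.001, 0.0, -1.0]
[0.001, -0.039, 0.002, 0.0, -0.001, 0.0, -1.0]
```

Emit:
{"name": "play_rows", "arguments": {
  "rows": [
    [0,-0.05,0.01,0,0,0,-1],
    [0,-0.05,0,0,0,0,-1],
    [0,-0.05,0,0,0,0,-1],
    [0,-0.05,0,0,0,0,-1]
  ]
}}

```text
clock: 4.25
position: [0.4907, -0.1618, 0.0102]
ee_rot: [2.321, -2.114, 0.003]
force: [-0.9, -0.4, -0.8]
width: 0.999
```

```bash
python3 - <<'E'
from h import *
import cv2
cv2.imwrite("pics/w3.png",get_image("wrist"))
splan(-.13,-.248,.009,-np.pi/2,step=.006)
E
```

```text
clock 4.3 station [-0.1663 -0.2455] z 0.0103 yaw_st -1.5665 F st [ 1.6  0.5 -0.4] n 7
[0.003, -0.035, 0.001, -0.0, -0.001, 0.001, -1.0]
[0.002, -0.035, 0.001, -0.0, -0.001, 0.001, -1.0]
[0.002, -0.035, 0.001, -0.0, -0.001, 0.001, -1.0]
[0.002, -0.035, 0.001, -0.0, -0.001, 0.001, -1.0]
[0.002, -0.035, 0.001, -0.0, -0.001, 0.001, -1.0]
[0.002, -0.035, 0.001, -0.0, -0.001, 0.001, -1.0]
[0.002, -0.035, 0.001, -0.0, -0.001, 0.001, -1.0]
```

View pics/w3.png

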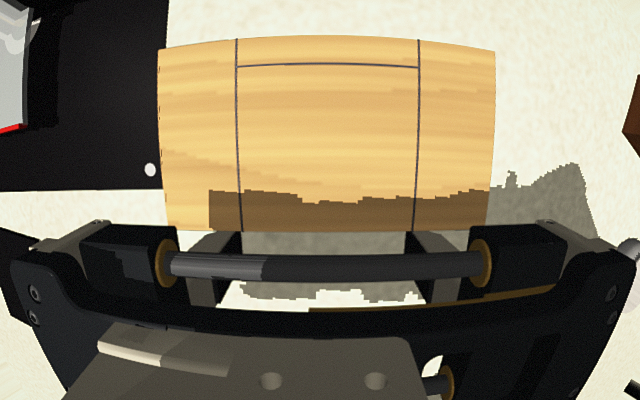

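The fingers are just meeting the near side of the blank, which spans (160,50) to (495,230), and it sits evenly across both fingers. I'll push on towards the fence.

Emit:
{"name": "play_rows", "arguments": {
  "rows": [
    [0,-0.04,0,0,0,0,-1],
    [0,-0.04,0,0,0,0,-1],
    [0,-0.04,0,0,0,0,-1],
    [0,-0.04,0,0,0,0,-1],
    [0,-0.04,0,0,0,0,-1]
  ]
}}

```text
clock: 4.8
position: [0.5231, -0.1588, 0.0103]
ee_rot: [2.321, -2.114, 0.003]
force: [-2.8, -0.0, 1.8]
width: 0.996
```

```bash
python3 -c "
from h import *
splan(-.11,-.248,.009,-np.pi/2,step=.006)"|head -3
```

```text
clock 4.8 station [-0.1354 -0.2454] z 0.0103 yaw_st -1.5672 F st [-2.8  0.2  1.8] n 5
[0.004, -0.034, 0.002, 0.0, -0.001, 0.001, -1.0]
[0.004, -0.034, 0.002, 0.0, -0.001, 0.001, -1.0]
```

Emit:
{"name": "play_rows", "arguments": {
  "rows": [
    [0,-0.04,0,0,0,0.005,-1],
    [0,-0.04,0,0,0,0,-1],
    [0,-0.03,0,0,0,0,-1]
  ]
}}

```text
clock: 5.1
position: [0.5412, -0.1572, 0.0103]
ee_rot: [2.318, -2.117, 0.002]
force: [-1.5, 0.7, 0.4]
width: 1.0
```

```bash
python3 -c "
from h import *
splan(-.11,-.248,.009,-np.pi/2,step=.006)"|head -3
```

```text
clock 5.1 station [-0.1173 -0.2454] z 0.0103 yaw_st -1.5699 F st [-1.5  0.9  0.4] n 2
[0.009, -0.024, 0.004, 0.001, -0.003, 0.001, -1.0]
[0.009, -0.024, 0.004, 0.001, -0.003, 0.001, -1.0]
```

Emit:
{"name": "play_rows", "arguments": {
  "rows": [
    [0,-0.02,0,0,0,0,-1],
    [0,-0.02,0,0,0,0,-1]
  ]
}}

```text
clock: 5.3
position: [0.5476, -0.1565, 0.0102]
ee_rot: [2.318, -2.116, 0.002]
force: [-13.4, -1.6, 6.8]
width: 0.998
```

Emit:
{"name": "play_rows", "arguments": {
  "rows": [
    [0,-0.02,0,0,0,0,-1]
  ]
}}

```text
clock: 5.4
position: [0.5476, -0.1565, 0.0098]
ee_rot: [2.315, -2.115, -0.005]
force: [-16.7, -1.0, 12.2]
width: 0.998
```

```bash
python3 - <<'E'
from h import *
import cv2
i=get_image("wrist");cv2.imwrite("pics/w4.png",cv2.resize(i[0:240,60:560],None,fx=1.6,fy=1.6,interpolation=cv2.INTER_CUBIC))
print(observe()["ft_torque"])
splan(-.11,-.248,.009,-np.pi/2,step=.006)
E
```

```text
[-0.04913026  2.44763626  0.12854752]
clock 5.45 station [-0.111  -0.2454] z 0.0097 yaw_st -1.5708 F st [-11.    0.6   7.7] n 1
[0.017, -0.007, 0.005, 0.014, -0.003, 0.0, -1.0]
```

View pics/w4.png

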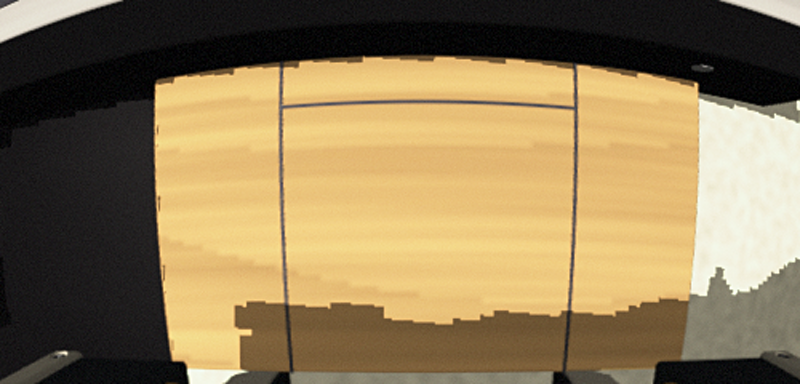

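The blank is flat against the fence. Its edge meets the black face along its whole length, the force is about 13 N with almost no yaw moment, and the stop position matches the prediction. Next I'll back off and turn the tool diagonally, so that one finger is behind the trailing end and the other is on the near side. First I'll check that the bystanders are clear.

Emit:
{"name": "play_rows", "arguments": {
  "rows": [
    [0,0.1,0,0,0,0,-1],
    [0,0.12,-0.05,0,0,0,-1],
    [0,0.05,-0.2,0,0,0,-1],
    [0,0,-0.1,0,0,0,-1]
  ]
}}

```text
clock: 5.85
position: [0.5057, -0.1599, 0.0618]
ee_rot: [2.313, -2.115, -0.009]
force: [0.9, -0.1, 0.3]
width: 0.999
```

```bash
python3 - <<'E'
from h import *
import cv2,pickle
pickle.dump(camera_model("wrist"),open("w5.pkl","wb"))
i=get_image("wrist");cv2.imwrite("pics/w5.png",i)
for n,p in [("tin",(459,212)),("offcut",(452,172))]: print(n,st(ray("top",*p,.03)))
splan(-.116,-.372+.033,.06,-1.0)
E
```

```text
tin [-0.21576978 -0.52457418]
offcut [-0.07460959 -0.51654122]
clock 5.9 station [-0.1517 -0.2452] z 0.0632 yaw_st -1.5708 F st [ 0.9 -0.2  0.8] n 5
[0.125, -0.048, 0.004, 0.003, 0.0, -0.228, -1.0]
[0.13, -0.033, 0.004, 0.003, 0.0, -0.228, -1.0]
[0.133, -0.018, 0.004, 0.003, 0.0, -0.228, -1.0]
[0.134, -0.003, 0.004, 0.003, 0.0, -0.228, -1.0]
[0.133, 0.012, 0.004, 0.003, 0.0, -0.228, -1.0]
```

View pics/w5.png

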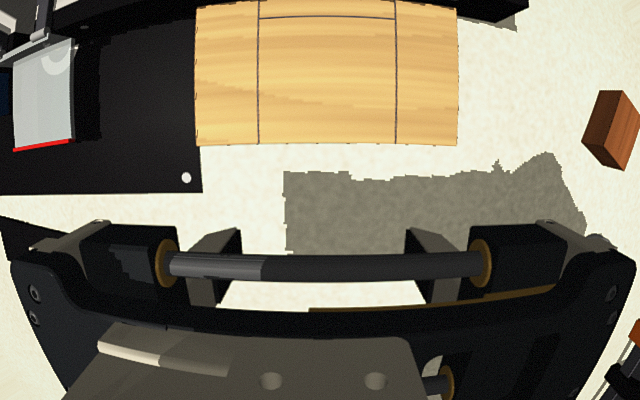

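The blank has stayed put, with corners at (196,5), (457,12), (457,144) and (196,144).

Emit:
{"name": "play_rows", "arguments": {
  "rows": [
    [0.13,-0.05,0,0,0,-0.23,-1],
    [0.13,-0.03,0,0,0,-0.23,-1],
    [0.13,-0.02,0,0,0,-0.23,-1],
    [0.13,0,0,0,0,-0.23,-1],
    [0.13,0.01,0,0,0,-0.22,-1]
  ]
}}

```text
clock: 6.4
position: [0.5561, -0.2474, 0.0629]
ee_rot: [2.838, -1.344, -0.004]
force: [-0.8, 0.5, -0.2]
width: 1.002
```

Emit:
{"name": "play_rows", "arguments": {
  "rows": [
    [0,0,0,0,0,0,-1]
  ]
}}

```text
clock: 6.5
position: [0.5573, -0.2504, 0.0629]
ee_rot: [2.838, -1.343, 0.0]
force: [0.3, -0.4, -0.0]
width: 1.004
```

```bash
python3 - <<'E'
from h import *
import cv2,pickle
m=pickle.load(open("w5.pkl","rb"))
for p in [(196,5),(457,12),(457,144),(196,144)]: print(st(ray("wrist",*p,.018,m)))
splan(-.116,-.372+.033,.010,-1.0)
E
```

```text
[ 0.00062128 -0.15908271]
[-0.00409075 -0.33864443]
[-0.09843984 -0.33834001]
[-0.09850055 -0.15946654]
clock 6.5 station [-0.1096 -0.3398] z 0.0629 yaw_st -0.9741 F st [ 0.3 -0.4 -0. ] n 2
[-0.014, 0.016, 0.176, 0.002, -0.001, 0.026, -1.0]
[-0.014, 0.016, 0.176, 0.002, -0.001, 0.026, -1.0]
```

Emit:
{"name": "play_rows", "arguments": {
  "rows": [
    [-0.02,0.02,0.15,0,0,0.03,-1],
    [-0.01,0.01,0.13,0,0,0.03,-1],
    [0,0,0.06,0,0,0,-1],
    [0,0,0,0,0,0,-1]
  ]
}}

```text
clock: 6.9
position: [0.552, -0.2476, 0.0096]
ee_rot: [-2.812, 1.399, -0.002]
force: [-0.4, 0.6, 1.6]
width: 1.002
```

```bash
python3 - <<'E'
from h import *
import cv2
cv2.imwrite("pics/w6.png",get_image("wrist"))
splan(-.088,-.339,.0095,-1.0)
E
```

```text
clock 6.95 station [-0.1144 -0.3366] z 0.0102 yaw_st -1.0129 F st [-0.4 -0.1  0.5] n 1
[0.107, -0.14, 0.005, -0.003, -0.003, -0.026, -1.0]
```

View pics/w6.png

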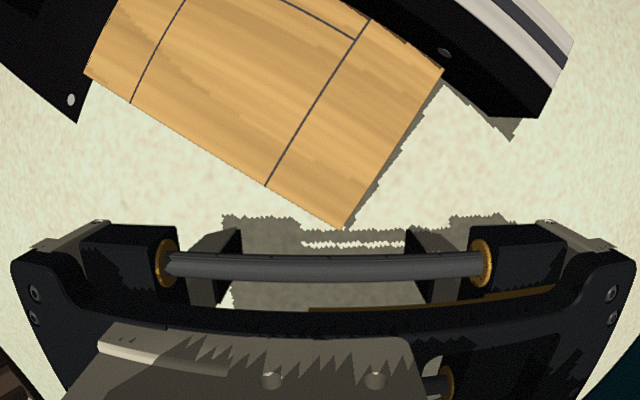

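The two fingers straddle the near trailing corner, which is at (345,229), with clearance on both sides. I'll close in diagonally.

Emit:
{"name": "play_rows", "arguments": {
  "rows": [
    [-0.01,-0.07,0,0,0,-0.01,-1],
    [-0.01,-0.06,0,0,0,-0.01,-1],
    [-0.01,-0.06,0,0,0,0,-1],
    [-0.01,-0.05,0,0,0,0,-1]
  ]
}}

```text
clock: 7.35
position: [0.581, -0.2188, 0.0128]
ee_rot: [-2.819, 1.384, -0.009]
force: [0.2, -0.2, -0.0]
width: 1.002
```

```bash
python3 - <<'E'
from h import *
splan(-.084,-.305,.0095,-1.0,n=1)
E
```

```text
clock 7.35 station [-0.0832 -0.3104] z 0.0128 yaw_st -1.0025 F st [ 0.2 -0.3 -0. ] n 1
[-0.033, -0.015, 0.022, -0.008, -0.008, -0.005, -1.0]
```

Emit:
{"name": "play_rows", "arguments": {
  "rows": [
    [0,0,0.02,0,0,0,-1],
    [0.01,-0.015,0,0,0,0,-1]
  ]
}}

```text
clock: 7.55
position: [0.5817, -0.2174, 0.0096]
ee_rot: [2.822, -1.381, 0.001]
force: [-12.5, -3.5, 4.4]
width: 1.0
```

```bash
python3 - <<'E'
from h import *
splan(-.082,-.305,.0095,-1.0,n=1)
E
```

```text
clock 7.55 station [-0.0823 -0.309 ] z 0.0096 yaw_st -0.9998 F st [-12.8  -2.4   4.4] n 1
[-0.021, -0.016, 0.001, -0.0, -0.002, 0.0, -1.0]
```

Emit:
{"name": "play_rows", "arguments": {
  "rows": [
    [-0.014,-0.016,0,0,0,0,-1],
    [-0.014,-0.016,0,0,0,0,-1],
    [-0.014,-0.016,0,0,0,0,-1]
  ]
}}

```text
clock: 7.85
position: [0.5806, -0.2108, 0.009]
ee_rot: [2.816, -1.383, -0.003]
force: [-4.8, -5.9, 1.0]
width: 1.001
```

```bash
python3 - <<'E'
from h import *
splan(-.082,-.295,.0095,-1.0,n=1)
E
```

```text
clock 7.85 station [-0.0829 -0.3024] z 0.009 yaw_st -1.0027 F st [-5.3 -5.5  1. ] n 1
[-0.038, -0.031, -0.003, 0.01, -0.001, -0.005, -1.0]
```

Emit:
{"name": "play_rows", "arguments": {
  "rows": [
    [-0.024,-0.024,0,0.005,0,0,-1],
    [-0.024,-0.024,0,0,0,0,-1],
    [-0.024,-0.024,0,0,0,0,-1],
    [-0.024,-0.024,0,0,0,0,-1],
    [-0.024,-0.024,0,0,0,0,-1]
  ]
}}

```text
clock: 8.35
position: [0.5788, -0.1936, 0.0091]
ee_rot: [2.804, -1.388, -0.003]
force: [-5.9, -5.9, 2.1]
width: 0.999
```

```bash
python3 - <<'E'
from h import *
import cv2
cv2.imwrite("pics/w7.png",get_image("wrist"))
splan(-.082,-.2,.0095,-1.0,n=1)
E
```

```text
clock 8.4 station [-0.0831 -0.2842] z 0.009 yaw_st -1.0086 F st [-6.8 -5.1  2.9] n 1
[-0.471, -0.305, -0.009, 0.025, -0.007, -0.017, -1.0]
```

View pics/w7.png

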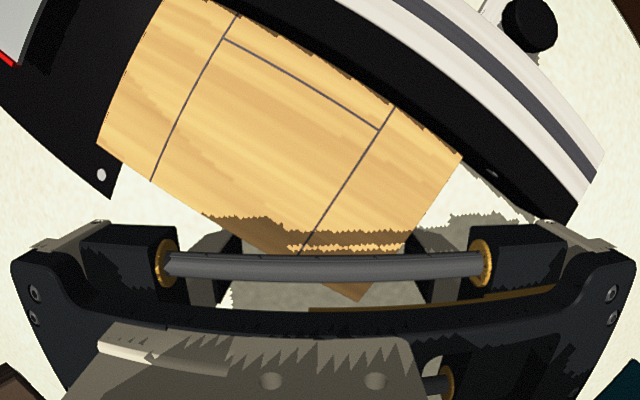

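Both fingers are in contact and the blank is tight along the fence, with about 6 N sideways and 6 N forward. I'll continue.

Emit:
{"name": "play_rows", "arguments": {
  "rows": [
    [-0.036,-0.031,0,0.006,0,-0.005,-1],
    [-0.036,-0.031,0,0.006,0,-0.005,-1],
    [-0.036,-0.031,0,0.006,0,-0.005,-1],
    [-0.036,-0.031,0,0.006,0,-0.005,-1],
    [-0.036,-0.031,0,0.006,0,-0.005,-1]
  ]
}}

```text
clock: 8.9
position: [0.5763, -0.1644, 0.009]
ee_rot: [2.811, -1.383, 0.006]
force: [-4.3, -5.7, 2.0]
width: 1.001
```

```bash
python3 - <<'E'
from h import *
splan(-.082,-.2,.0095,-1.0,n=1)
E
```

```text
clock 8.9 station [-0.083  -0.2558] z 0.009 yaw_st -1.004 F st [-4.8 -5.3  2. ] n 1
[-0.31, -0.205, -0.007, 0.012, -0.014, -0.008, -1.0]
```

Emit:
{"name": "play_rows", "arguments": {
  "rows": [
    [-0.036,-0.032,0,0.004,-0.002,-0.005,-1],
    [-0.036,-0.032,0,0.004,-0.002,-0.005,-1],
    [-0.036,-0.032,0,0.004,-0.002,-0.005,-1],
    [-0.036,-0.032,0,0.004,-0.002,-0.005,-1],
    [-0.036,-0.032,0,0.004,-0.002,-0.005,-1]
  ]
}}

```text
clock: 9.4
position: [0.5736, -0.1354, 0.0089]
ee_rot: [2.815, -1.381, 0.003]
force: [-5.9, -6.6, 2.8]
width: 0.999
```

```bash
python3 - <<'E'
from h import *
import cv2
cv2.imwrite("pics/w8.png",get_image("wrist")[:300])
splan(-.082,-.2,.0095,-1.0,n=1)
E
```

```text
clock 9.45 station [-0.0829 -0.2254] z 0.0088 yaw_st -1.0008 F st [-6.5 -5.5  4.5] n 1
[-0.139, -0.096, -0.005, 0.008, -0.008, -0.002, -1.0]
```

View pics/w8.png

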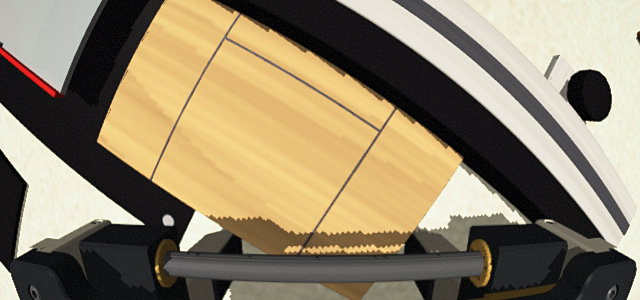

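The blank is still close to the fence and its leading end is about 33 mm short of the guard. I'll continue.

Emit:
{"name": "play_rows", "arguments": {
  "rows": [
    [-0.036,-0.032,-0.001,0.003,-0.002,-0.004,-1],
    [-0.036,-0.032,-0.001,0.003,-0.002,-0.004,-1],
    [-0.036,-0.032,0,0.003,-0.002,-0.004,-1],
    [-0.036,-0.032,0,0.003,-0.002,-0.004,-1],
    [-0.036,-0.032,0,0.003,-0.002,-0.004,-1]
  ]
}}

```text
clock: 9.95
position: [0.571, -0.1053, 0.0089]
ee_rot: [2.816, -1.381, -0.002]
force: [-5.9, -6.5, 2.3]
width: 1.004
```

Emit:
{"name": "play_rows", "arguments": {
  "rows": [
    [-0.036,-0.032,-0.001,0.003,-0.002,-0.004,-1],
    [-0.036,-0.032,-0.001,0.003,-0.002,-0.004,-1],
    [-0.036,-0.032,0,0.003,-0.002,-0.004,-1],
    [-0.036,-0.032,0,0.003,-0.002,-0.004,-1],
    [-0.036,-0.032,0,0.003,-0.002,-0.004,-1]
  ]
}}

```text
clock: 10.45
position: [0.5684, -0.0757, 0.0087]
ee_rot: [2.816, -1.38, -0.008]
force: [-5.3, -6.8, 3.0]
width: 1.001
```

```bash
python3 - <<'E'
from h import *
import cv2
cv2.imwrite("pics/w9.png",get_image("wrist")[:300])
s=get_image("scene");cv2.imwrite("pics/s9.png",cv2.resize(s[180:310,170:370],None,fx=4,fy=4,interpolation=cv2.INTER_CUBIC))
splan(-.082,-.1,.0095,-1.0,n=1)
E
```

```text
clock 10.55 station [-0.0828 -0.1656] z 0.0087 yaw_st -0.9998 F st [-5.8 -3.2  2. ] n 1
[-0.365, -0.241, -0.006, 0.013, 0.006, 0.001, -1.0]
```

View pics/w9.png

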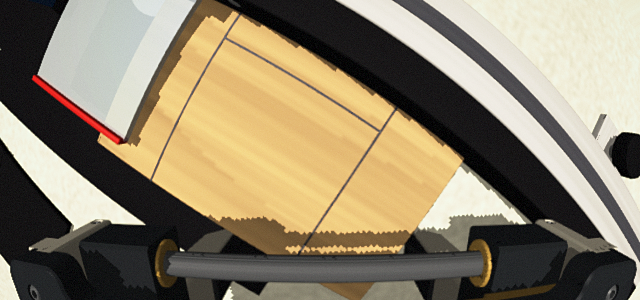

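View pics/s9.png

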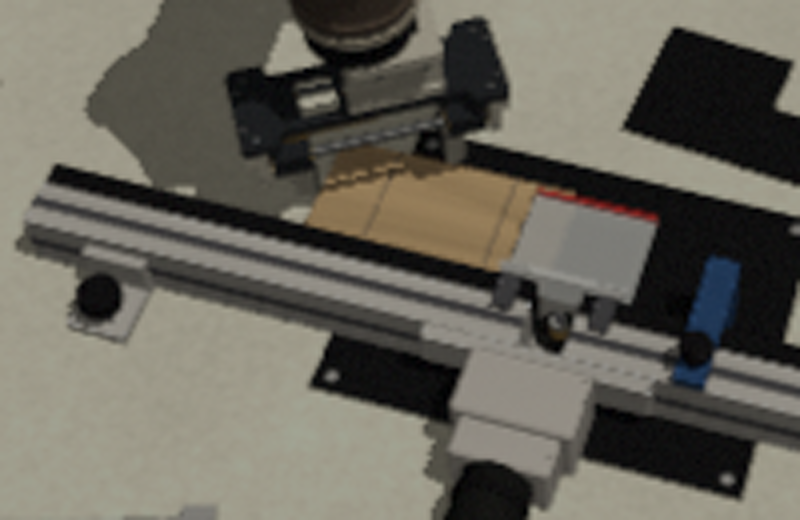

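The blank is entering cleanly and the guard hasn't moved. I'll continue.

Emit:
{"name": "play_rows", "arguments": {
  "rows": [
    [-0.036,-0.032,-0.001,0.004,0.001,-0.004,-1],
    [-0.036,-0.032,-0.001,0.004,0.001,-0.004,-1],
    [-0.036,-0.032,0,0.004,0,-0.004,-1],
    [-0.036,-0.032,0,0.004,0,-0.004,-1],
    [-0.036,-0.032,0,0.004,0,-0.004,-1]
  ]
}}

```text
clock: 11.05
position: [0.5657, -0.0453, 0.0086]
ee_rot: [2.818, -1.378, -0.005]
force: [-6.4, -7.3, 2.7]
width: 1.0
```

Emit:
{"name": "play_rows", "arguments": {
  "rows": [
    [-0.036,-0.032,-0.001,0.004,0.001,-0.004,-1],
    [-0.036,-0.032,-0.001,0.004,0.001,-0.004,-1],
    [-0.036,-0.032,0,0.004,0,-0.004,-1],
    [-0.036,-0.032,0,0.004,0,-0.004,-1],
    [-0.036,-0.032,0,0.004,0,-0.004,-1]
  ]
}}

```text
clock: 11.55
position: [0.563, -0.0152, 0.0086]
ee_rot: [2.818, -1.378, -0.002]
force: [-5.0, -7.3, 4.0]
width: 1.001
```

```bash
python3 - <<'E'
from h import *
import cv2
cv2.imwrite("pics/w10.png",get_image("wrist")[:300])
s=get_image("scene");cv2.imwrite("pics/s10.png",cv2.resize(s[180:310,170:370],None,fx=4,fy=4,interpolation=cv2.INTER_CUBIC))
splan(-.082,-.054,.0095,-1.0,n=1)
E
```

```text
clock 11.65 station [-0.0828 -0.1048] z 0.0086 yaw_st -0.9979 F st [-4.8 -2.6  4. ] n 1
[-0.282, -0.188, -0.007, 0.008, 0.0, 0.004, -1.0]
```

View pics/w10.png

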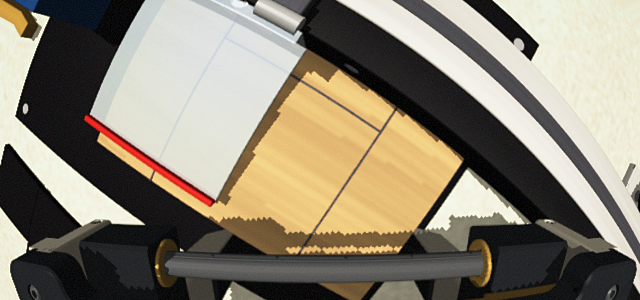

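View pics/s10.png

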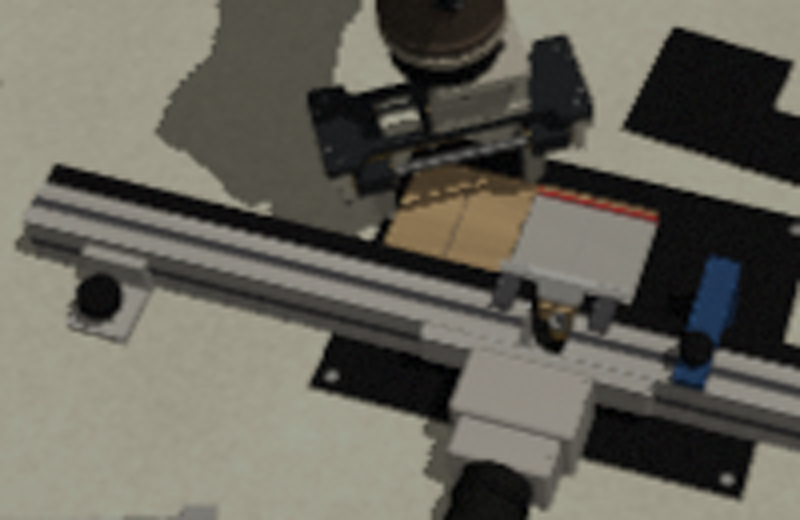

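Emit:
{"name": "play_rows", "arguments": {
  "rows": [
    [-0.036,-0.032,-0.001,0.004,0,-0.003,-1],
    [-0.036,-0.032,-0.001,0.004,0,-0.003,-1],
    [-0.036,-0.032,0,0.004,0,-0.003,-1],
    [-0.036,-0.032,0,0.004,0,-0.003,-1],
    [-0.036,-0.032,0,0.004,0,-0.003,-1]
  ]
}}

```text
clock: 12.15
position: [0.5602, 0.0155, 0.0085]
ee_rot: [2.819, -1.38, -0.002]
force: [-6.2, -7.1, 4.9]
width: 1.0
```

Emit:
{"name": "play_rows", "arguments": {
  "rows": [
    [-0.02,-0.021,0,0.003,0,-0.002,-1],
    [-0.02,-0.021,0,0.003,0,-0.002,-1],
    [-0.02,-0.021,0,0.003,0,-0.002,-1]
  ]
}}

```text
clock: 12.45
position: [0.5594, 0.0248, 0.0086]
ee_rot: [2.817, -1.381, -0.002]
force: [-5.0, -6.6, 4.8]
width: 0.998
```

```bash
python3 - <<'E'
from h import *
import cv2
cv2.imwrite("pics/w11.png",get_image("wrist")[:300])
splan(-.082,-.054,.0095,-1.0,n=1)
E
```

```text
clock 12.5 station [-0.0829 -0.0652] z 0.0085 yaw_st -1.0011 F st [-5.6 -5.9  5.1] n 1
[-0.06, -0.045, -0.007, 0.008, -0.001, -0.002, -1.0]
```

View pics/w11.png

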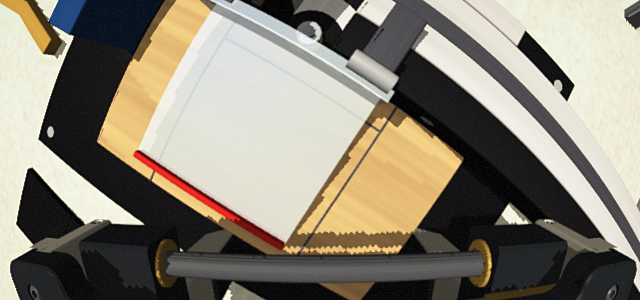

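The leading end is about 10 mm short of the stop. I'll go slowly from here until the force rises.

Emit:
{"name": "play_rows", "arguments": {
  "rows": [
    [-0.02,-0.021,0,0.003,0,-0.002,-1],
    [-0.014,-0.017,0,0.003,0,-0.002,-1]
  ]
}}

```text
clock: 12.7
position: [0.5588, 0.0302, 0.0086]
ee_rot: [2.816, -1.382, -0.002]
force: [-4.2, -6.0, 4.6]
width: 0.999
```

Emit:
{"name": "play_rows", "arguments": {
  "rows": [
    [-0.014,-0.017,0,0.002,0,-0.002,-1],
    [-0.014,-0.017,0,0.002,0,-0.002,-1]
  ]
}}

```text
clock: 12.9
position: [0.5585, 0.034, 0.0086]
ee_rot: [2.814, -1.382, -0.003]
force: [-5.1, -6.5, 5.9]
width: 1.002
```

Emit:
{"name": "play_rows", "arguments": {
  "rows": [
    [-0.014,-0.017,0,0.002,0,-0.002,-1]
  ]
}}

```text
clock: 13.0
position: [0.5583, 0.0359, 0.0086]
ee_rot: [2.813, -1.382, -0.003]
force: [-4.6, -7.9, 4.2]
width: 0.999
```

```bash
python3 - <<'E'
from h import *
import cv2
i=get_image("wrist");cv2.imwrite("pics/w12.png",cv2.resize(i[:200,0:270],None,fx=2.9,fy=2.9))
splan(-.082,-.054,.0095,-1.0,n=1)
E
```

```text
clock 13.05 station [-0.0829 -0.0543] z 0.0086 yaw_st -1.0028 F st [-5.5 -5.7  5.5] n 1
[0.002, -0.006, -0.006, 0.015, -0.002, -0.006, -1.0]
```

View pics/w12.png

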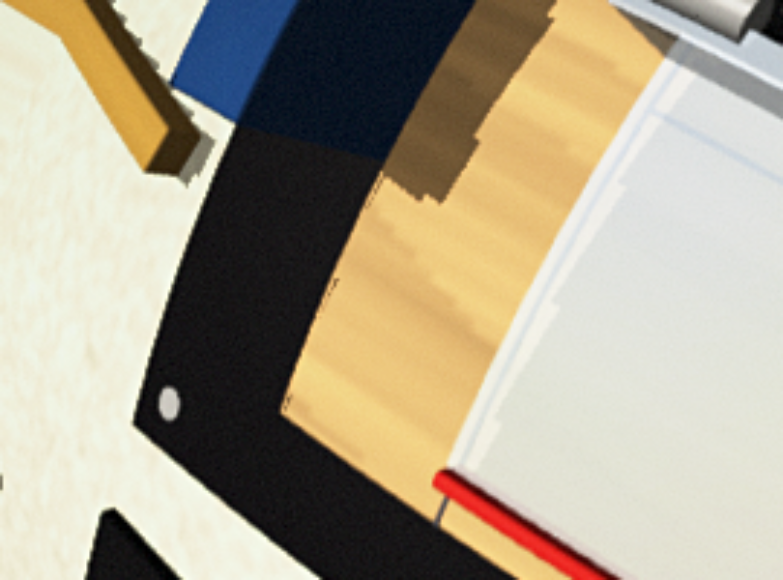

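The end is nearly at the stop face, but there's no force rise yet.

Emit:
{"name": "play_rows", "arguments": {
  "rows": [
    [-0.012,-0.015,0,0.003,0,-0.003,-1]
  ]
}}

```text
clock: 13.15
position: [0.5582, 0.0372, 0.0086]
ee_rot: [2.813, -1.381, -0.002]
force: [-3.8, -13.2, 3.1]
width: 1.0
```

Emit:
{"name": "play_rows", "arguments": {
  "rows": [
    [-0.012,-0.015,0,0.003,0,-0.003,-1]
  ]
}}

```text
clock: 13.25
position: [0.5582, 0.0372, 0.0086]
ee_rot: [2.811, -1.382, -0.001]
force: [-4.4, -12.8, 2.2]
width: 0.998
```

Emit:
{"name": "play_rows", "arguments": {
  "rows": [
    [-0.012,-0.015,0,0.003,0,-0.003,-1]
  ]
}}

```text
clock: 13.35
position: [0.5581, 0.0372, 0.0086]
ee_rot: [2.809, -1.383, 0.001]
force: [-3.3, -9.6, 3.4]
width: 1.0
```

Motion has stopped at the stop face. One firmer push forward and inward will seat it.

Emit:
{"name": "play_rows", "arguments": {
  "rows": [
    [-0.02,-0.03,0,0.003,0,-0.005,-1]
  ]
}}

```text
clock: 13.45
position: [0.5582, 0.0376, 0.0085]
ee_rot: [2.804, -1.383, 0.002]
force: [-8.5, -20.5, 6.3]
width: 0.997
```

```bash
python3 - <<'E'
from h import *
splan(-.11,-.084,.0095,-1.0,n=3)
E
```

```text
clock 13.45 station [-0.0828 -0.053 ] z 0.0085 yaw_st -1.0058 F st [-10.3 -19.7   6.3] n 3
[0.026, 0.088, -0.001, 0.009, -0.005, -0.004, -1.0]
[0.026, 0.088, -0.001, 0.009, -0.005, -0.004, -1.0]
[0.026, 0.088, -0.002, 0.009, -0.005, -0.004, -1.0]
```

Emit:
{"name": "play_rows", "arguments": {
  "rows": [
    [0.015,0.05,0,0,0,0,-1],
    [0.026,0.09,0,0,0,0,-1],
    [0.026,0.09,0,0,0,0,-1],
    [0,0.05,-0.15,0,0,0,-1],
    [0,0.05,-0.3,0,0,0,-1]
  ]
}}

```text
clock: 13.95
position: [0.5214, -0.0011, 0.0741]
ee_rot: [2.803, -1.381, -0.005]
force: [-0.1, 0.6, 0.1]
width: 1.003
```

Emit:
{"name": "play_rows", "arguments": {
  "rows": [
    [0,0.15,-0.3,0,0,0,-1],
    [0,0.15,-0.3,0,0,0,-1],
    [0,0,-0.1,0,0,0,-1],
    [0,0,0,0,0,0,-1]
  ]
}}

```text
clock: 14.35
position: [0.486, -0.0296, 0.1866]
ee_rot: [2.809, -1.388, 0.003]
force: [0.1, 0.9, -0.1]
width: 1.001
```

```bash
python3 - <<'E'
from h import *
import cv2,pickle
pickle.dump(camera_model("wrist"),open("w13.pkl","wb"))
i=get_image("wrist");cv2.imwrite("pics/w13.png",i)
s=get_image("scene");cv2.imwrite("pics/s13.png",cv2.resize(s[160:320,170:430],None,fx=3,fy=3,interpolation=cv2.INTER_CUBIC))
t=get_image("top");cv2.imwrite("pics/t13.png",cv2.resize(t[90:270,180:470],None,fx=2.7,fy=2.7,interpolation=cv2.INTER_CUBIC))
splan(-.11,-.084,.0095,-1.0,n=1)
E
```

```text
clock 14.5 station [-0.162  -0.1131] z 0.1837 yaw_st -1.0072 F st [0.8 1.4 0. ] n 1
[0.017, -0.411, 1.157, 0.024, -0.008, -0.015, -1.0]
```

View pics/w13.png

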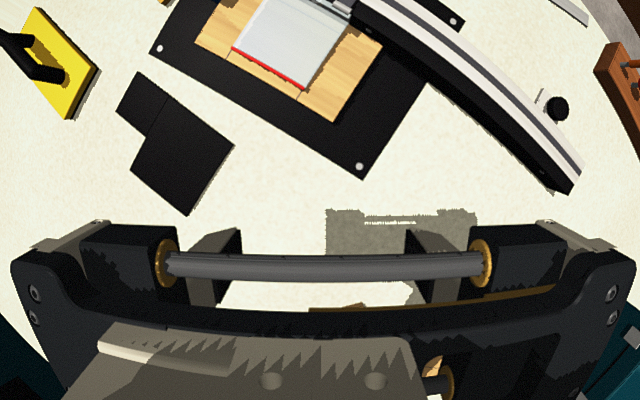

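View pics/s13.png

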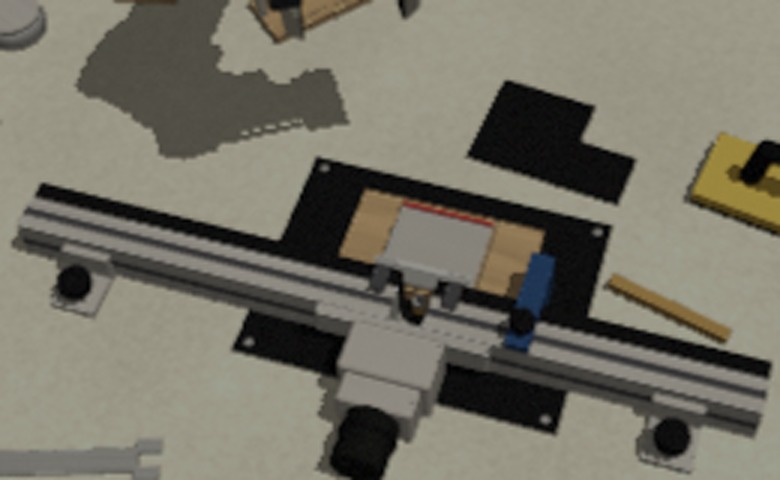

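View pics/t13.png

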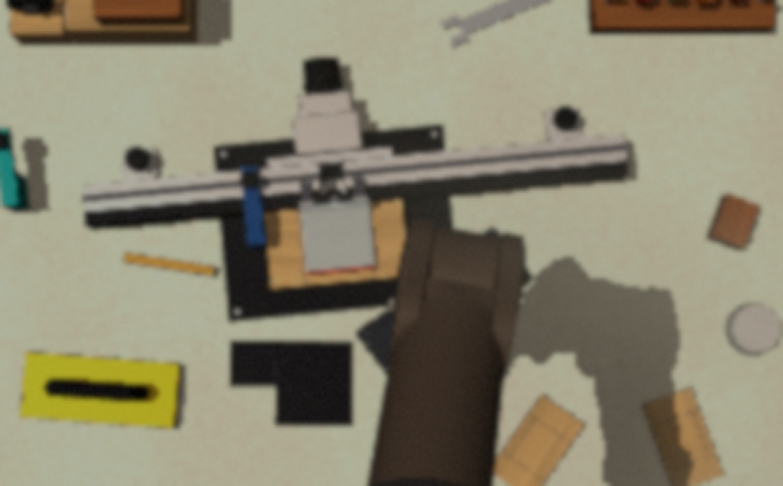

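The blank lies under the guard up to the stop, the guard is down, and the bystanders look unmoved. I'll take one closer look at the fence and stop contact.

```bash
python3 - <<'E'
from h import *
import pickle
m=pickle.load(open("w13.pkl","rb"))
for p in [(334,123),(195,42)]: print(st(ray("wrist",*p,.018,m)))
splan(-.12,0.04,.21,-1.5708)
E
```

```text
[-0.09988298 -0.09090799]
[-0.09904666  0.08913112]
clock 14.5 station [-0.162  -0.1131] z 0.1837 yaw_st -1.0072 F st [0.8 1.4 0. ] n 5
[-0.142, -0.156, -0.037, 0.004, -0.003, 0.225, -1.0]
[-0.159, -0.139, -0.037, 0.004, -0.003, 0.225, -1.0]
[-0.174, -0.12, -0.036, 0.004, -0.003, 0.225, -1.0]
[-0.186, -0.1, -0.036, 0.004, -0.003, 0.225, -1.0]
[-0.196, -0.079, -0.035, 0.004, -0.003, 0.225, -1.0]
```

Emit:
{"name": "play_rows", "arguments": {
  "rows": [
    [-0.14,-0.16,-0.05,0,0,0.22,-1],
    [-0.16,-0.14,-0.05,0,0,0.22,-1],
    [-0.17,-0.12,-0.05,0,0,0.22,-1],
    [-0.19,-0.1,-0.04,0,0,0.22,-1],
    [-0.2,-0.08,-0.04,0,0,0.22,-1]
  ]
}}

```text
clock: 15.0
position: [0.5113, 0.128, 0.2087]
ee_rot: [2.286, -2.118, -0.004]
force: [0.3, -0.8, 0.3]
width: 1.005
```

Emit:
{"name": "play_rows", "arguments": {
  "rows": [
    [0,0,0,0,0,0,-1],
    [0,0,0,0,0,0,-1]
  ]
}}

```text
clock: 15.2
position: [0.5108, 0.134, 0.2052]
ee_rot: [2.29, -2.108, -0.006]
force: [0.6, -0.8, -0.3]
width: 1.001
```

```bash
python3 - <<'E'
from h import *
import cv2,pickle
pickle.dump(camera_model("wrist"),open("w14.pkl","wb"))
i=get_image("wrist");cv2.imwrite("pics/w14.png",i)
cv2.imwrite("pics/w14b.png",cv2.resize(i[20:220,190:470],None,fx=2.8,fy=2.8,interpolation=cv2.INTER_CUBIC))
E
```

```text
(no output)
```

View pics/w14.png

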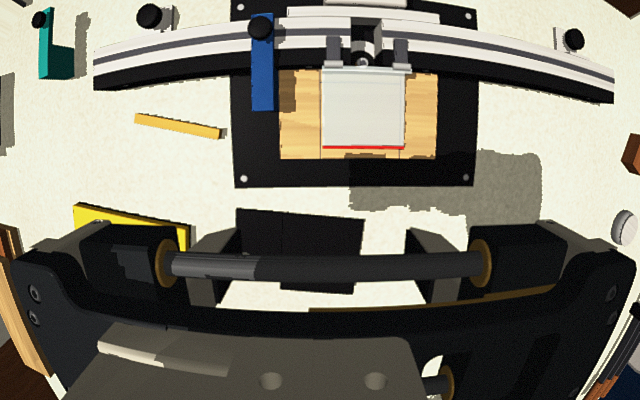

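View pics/w14b.png

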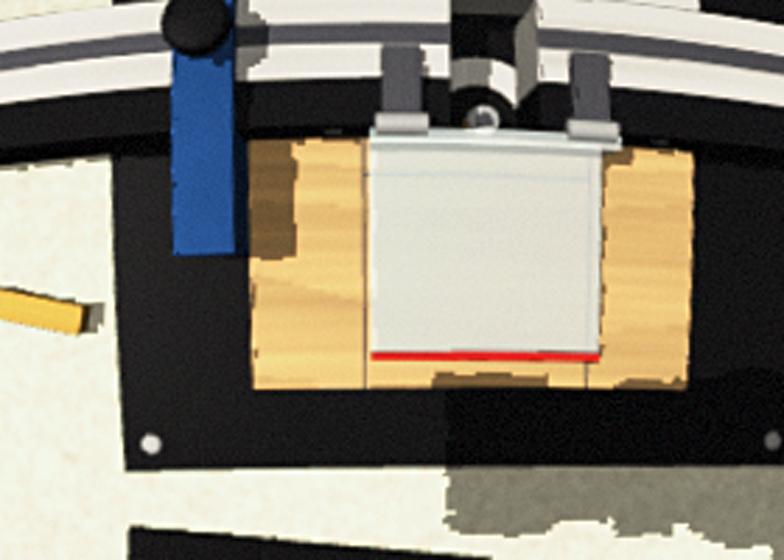

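```bash
python3 - <<'E'
from h import *
import pickle
np.set_printoptions(precision=4,suppress=True)
m=pickle.load(open("w14.pkl","rb"))
P=lambda a,z:st(ray("wrist",a[0]/2.8+190-.32,a[1]/2.8+20-.32,z,m))
print("stop",P((236,254),.056),"blank end",P((249,255),.018),P((253,388),.018),"trail",P((688,388),.018),P((694,153),.018),"fence side lead",P((250,140),.018))
E
```

```text
stop [-0.0462  0.091 ] blank end [-0.0463  0.0911] [-0.0994  0.091 ] trail [-0.0994 -0.0889] [-0.0009 -0.0888] fence side lead [-0.0003  0.0901]
```

The blank end (91.1 mm) coincides with the stop face (91.0 mm), and the fence side reads 0 to -1 mm along its length. I'm signing off.

```bash
python3 -c "
from cell import *
print(observe()['clock'],observe()['force']); print(sign_off())"
```

```text
15.25 [ 0.04704745  1.31014232 -0.03250183]
the job is handed in; nothing more can be done
None
```

The maple blank is in place: flat against the black fence, under the guard, with its end on the blue stop. I handed the job in at 15.25 s of the 54 s allowed.

**How it was done:** I pushed the blank square onto the fence with both open fingers, while its leading end was still about 110 mm short of the guard. Then, with one finger behind the trailing end and one on the near side, I slid it along the fence until motion stopped at the blue stop. A final push of about 20 N seated it, and the fingers backed away without dragging it. It was never gripped or lifted.

**Last checks (wrist camera):**
- **Stop:** the blank's end reads 91.1 mm and the stop face 91.0 mm, so they coincide.
- **Fence:** the fence side of the blank reads within 1 mm of the face at both ends.
- **Guard and other things:** the guard was down and looked untouched in every picture. The other things looked unmoved, judged by eye rather than measured.
- **Robot:** it was clear of everything at hand-in, and the highest force I saw was about 23 N.

**Disagreements:** earlier views put the stop at 92–93 mm, and a view from farther off put the blank's end at about 89 mm. That is within the camera error, and I relied on the last close view and the clear force rise at the stop.

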